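Prime the workshop's bench lubricator

TASK

Get the bench lubricator up to pressure: with your fingertips push its vent lever from lying along the vent pipe round to its closed stop, crosswise to the pipe, then pump the plunger, pressing its knob right down and letting it spring back up again and again, until the indicator pin stands fully out of its housing. Press on top of the knob without gripping it round its rim, and keep your fingers off the pin. Leave the lever closed and the plunger up, and leave the hammer, mug, oiler and stone where they are.

Things in the scene. Friction and masses are not known exactly. Their poses are not given: they have to be found in the camera images.
- lubricator: hand-pumped grease lubricator bolted to the bench, grey base 130 x 350 x 12 mm. Origin: centre of the base's underside; z up, front faces -x. On its own y axis: reservoir (86 mm across, 166 high) at y +125 mm, pump barrel (50 across, 152 high) with plunger at +45, indicator pin at -30, vent valve at -105. Manifold under pin and valve: top 70 mm high. Vent pipe runs along -y to -159, 50 mm high
- plunger (a joint): stroke of the plunger, m: 0 = up (rest), 0.022 = down on its stop. Pressing takes about 6 N at first, 15 N just before the stop; the spring lifts it by itself. With the vent closed, three to five full strokes bring the pin fully out; short strokes deliver less, and strokes under about 19 mm never bring it fully out. Extra strokes do no harm; with the vent open strokes do nothing
- knob_top (a point): centre of the top of the plunger's black mushroom knob, moves with it; at rest 204 mm above the bench. The flat of the top is 24 mm across, sloping to 49 mm across 8 mm lower; below that (178 to 194 mm above the bench at rest) the knob's rim, 56 mm across, not to be gripped
- vent (a joint): angle of the vent lever, rad: 0 = open, lever lying along the vent pipe (pointing along the lubricator's -y); pi/2 = closed stop, lever pointing to the lubricator's front (-x). It turns clockwise seen from above, with light friction (about 1 to 1.5 N at its end), and stays where it is left
- vent_pivot (a point): on the lever's upright axis, at the height of the lever's top (99 mm above the bench)
- lever_tip (a point): top centre of the round end of the steel vent lever, 69 mm from its axis, 99 mm above the bench, moves with it. The lever is a bar 12 mm wide, 8 mm thick (90 to 98 mm above the bench), ending in a disc 16 mm across; below it is free space down to the vent pipe (top 54 mm high)
- pin_out (a joint): how far the indicator pin stands out, m: about 0 = in, 0.020 = fully out. It stays in during the first strokes, rises partly on the last but one or so and pops fully out on the last; it stays up between strokes
- pin_tip (a point): top of the steel indicator pin, 12 mm across; about 96 mm above the bench when in, 116 mm when fully out, when a narrower dark neck shows above the brass housing (20 mm across, top 94 mm high)
- pin: the indicator pin itself, not to be touched; origin on its axis, 2 mm below its tip
- mug: terracotta mug, 76 mm across, 88 mm high, handle on its +y side; stands loose; origin under its centre
- oiler: small aluminium oil can with a spout, 68 mm across, 135 mm high; stands loose; origin under its centre
- hammer: hammer 280 mm long, lying loose on the bench, along its x axis, handle to its -x; origin under its middle
- stone: grey sharpening stone 50 x 150 x 28 mm, lying loose; origin under its centre

How it is judged:
By the outcome, as a careful person would: the job done as asked, in the order asked, and still so for the second after the job is handed in, with the robot touching nothing.
It also fails if it takes over 64 s, if anything falls off the work surface, if the arm or the gripper's body presses on something with over 40 N, if the wrist force passes 120 N, or if a joint passes its speed limit or range.

ROBOT

A 7-joint arm with a two-finger parallel gripper is mounted at the origin on the work surface. World frame = base frame: x ahead of the robot, y to its left, z up, the work surface at z = 0. Lengths are in mm, angles in rad, forces in N, time in s.
With the tool pointing down it reaches from about 400 to 875 mm from the base axis. Payload 4.4 kg.
Tool frame: the origin (TCP) lies at the very end of the fingers, on their centre line; the grasp point (between the pads) lies 19 mm behind it; y points along the fingers, z is the direction in which the jaws open and shut, and the axes are right-handed (so a half turn about y gives the same grasp; the last joint's range is limited). The gripper opens to 85 mm and grips with 20 to 120 N. Pads are 22 mm wide; open, the fingers measure 114 mm over their backs; the gripper's body (76 mm by 85 mm) begins 54 mm behind the grasp point. The pads swing forward as they close: fully open they stand 13 mm farther back than shut.
Start: joints at [1.226, 0.628, 0.038, 1.517, -0.027, 0.996, -0.02], TCP at [178.909, -624.907, 231.313] pointing down, gripper open.
Joint ranges: [-3.06, 3.06], [-0.37, 2.12], [-1.25, 1.32], [0.18, 2.47], [-1.1, 4.24], [0.23, 1.98], [-2.94, 2.94]. Speed limits (rad/s): [2.57, 2.57, 3.14, 3.14, 3.14, 3.14, 3.14].

INTERFACE

Orientations are given as [roll, pitch, yaw] about the fixed x, y, z axes, in that order (R = Rz(yaw) Ry(pitch) Rx(roll)).
In Python, from cell import * gives the robot as it stands.
- The arm moves only by the tool apply_moves, never from a script. Its argument "targets" is a list of rows, each a list of 6 numbers: the shift along the tool's x, y, z in units of 40 mm (1.0 is 40 mm), then the turn, a rotation vector about the tool's x, y, z in units of 8 degrees (1.0 is 8 degrees). A call has 1 to 12 rows; each row shifts and turns the commanded pose from where the row before left it, along the tool's axes as they then stand; what a row does not reach is not made up. A row lasts 1/8 s, in which the tool goes at most 62.5 mm and 10.7 degrees, less where a joint would pass 70% of its speed; a pose out of reach is approached as far as the arm can. A call is refused whole if a number of a shift passes 1 or a number of a turn 1, either way. A call with a gripper value outside its range is refused whole. "jaw" is the gripper command: -1 is shut, 1 is fully open, values between are in proportion, set as the call begins (left out, the last holds). The fingers move at their own pace and stop on an object; the grip force is fixed at half the most. Time passes only in rows, so rows that do not move let the fingers close. It gives the time, the measured TCP pose, the force and the opening at its end, in the units of the state.
- read_state(): the state, without advancing time (a new reading comes with each control period).
- get_image(name): name is "side" or "top"; returns the picture (420x560x3 uint8, red, green, blue); there is no depth.
- calibration(name): a dict with "fx", "fy", "cx", "cy" (pixels), "k1" (the pictures are not rectified: a ray, as slopes to the right and down, at radius r is drawn at 1 + k1 r^2 times it, then the intrinsics apply), "world_from_camera" (4x4, takes a point from camera to world coordinates). Camera axes: x right, y down, z forward; pixel columns grow to the right and rows downward; lengths in mm; the calibration is good to about 2 mm. A picture is of the moment at which its call begins. calibration takes no time and is no camera call.
- finish_job(): hands the job in, once; it reports no verdict.
The state is a dict: "clock": time; "qpos": joint angles; "qd": joint speeds; "tau": joint torques, N m; "eef_pos": TCP position; "tool_rot": TCP orientation; "force": force on the tool from outside, world axes, zero at the start; "torque": the same for the moment, N m; "width": finger opening in mm.
Only numpy, scipy, OpenCV 4.12 (cv2) and the standard library are available. Lean on these libraries where they do the work, as an engineer would, in place of code of your own. Each camera call takes 0.05 s, during which the arm holds its last target. There are 200 camera calls.

## Working session

There is one attempt and no reset: what is moved stays moved. The work goes in short steps, Python scripts to look and compute and a tool call to move; the robot and the scene stay as the last step left them, time stands still between calls to the robot, and variables do not carry over. Pictures are saved under pics/ and viewed, about 8 in all and at most 12, crops included, and the job is handed in when it is done.

Besides the shell and the picture viewer there is one more tool, called by a JSON object that holds its "fn" and its "kwargs", one argument or row to a line. apply_moves: Moves the arm, as the interface text tells. Its arguments: {"type":"object","properties":{"targets":{"type":"array"},"jaw":{"type":"number"}},"required":["targets"]}

```bash
mkdir -p pics; ls; python3 - <<'E'
from cell import *
import cv2
s=read_state();print({k:s[k] for k in('clock','eef_pos','tool_rot','force','width')})
for n in('side','top'):
    im=get_image(n);cv2.imwrite(f'pics/{n}0.png',im[...,::-1]);print(n,calibration(n))
E
```

```text
pics
{'clock': 0.0, 'eef_pos': array([ 178.73048539, -624.29004353,  230.39767473]), 'tool_rot': array([-1.57270826e+00, -4.49240535e-05, -2.86277340e+00]), 'force': array([-0.38629581,  0.75155625, -0.43003758]), 'width': 85.6084203544643}
side {'fx': 543.5458310993947, 'fy': 543.5458310993947, 'cx': 287.2521530995684, 'cy': 213.69763679723624, 'k1': -0.1835087070136752, 'world_from_camera': array([[-9.75495475e-01, -1.16700770e-01,  1.86519461e-01,
         3.98822909e+02],
       [-2.18991187e-01,  5.96860915e-01, -7.71880761e-01,
         8.15738303e+02],
       [-2.12470973e-02, -7.93812307e-01, -6.07791561e-01,
         7.52231491e+02],
       [ 0.00000000e+00,  0.00000000e+00,  0.00000000e+00,
         1.00000000e+00]])}
top {'fx': 495.7656358972339, 'fy': 495.7656358972339, 'cx': 281.9713937869629, 'cy': 210.51838066813795, 'k1': -0.18634339783017848, 'world_from_camera': array([[-2.17350163e-02, -9.90143691e-01,  1.38358449e-01,
         4.67596466e+02],
       [-9.99203488e-01,  2.61463159e-02,  3.01456514e-02,
         3.06543053e+01],
       [-3.34660903e-02, -1.37593029e-01, -9.89923320e-01,
         1.05972223e+03],
       [ 0.00000000e+00,  0.00000000e+00,  0.00000000e+00,
         1.00000000e+00]])}
```

View pics/side0.png

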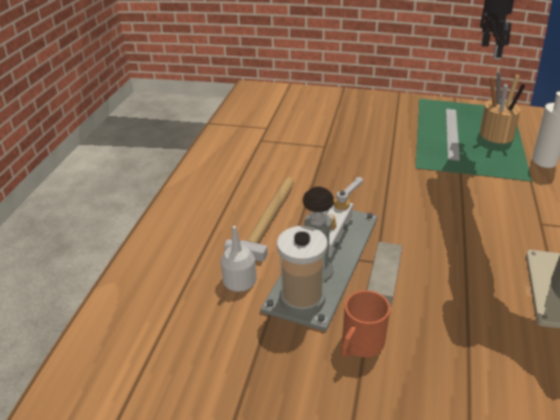

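View pics/top0.png

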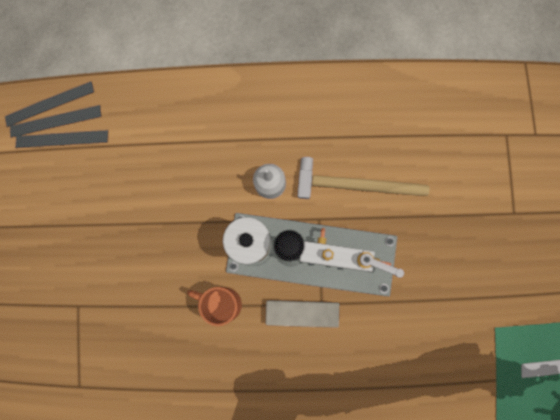

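The side view shows the reservoir at (302,270), the black knob at (318,198), and the lever from (342,197) to (362,181). The top view shows the reservoir at (246,240), knob at (289,246), pin at (328,254), valve at (366,260) and lever tip at (402,273). The front (-x) is downward in the picture. Next I'll enlarge both.

```bash
cat >h.py <<'E'
from cell import *
import cv2, numpy as np
from scipy.optimize import brentq
def ray(n,u,v):
    c=calibration(n);d=np.array([(u-c['cx'])/c['fx'],(v-c['cy'])/c['fy']]);R=np.hypot(*d)
    r=brentq(lambda r:r*(1+c['k1']*r*r)-R,0,1.2) if R>1e-9 else 0
    d=d*(r/R if R>1e-9 else 1);T=c['world_from_camera'];w=T[:3,:3]@[d[0],d[1],1]
    return T[:3,3],w/np.linalg.norm(w)
def plane(n,u,v,z):
    o,w=ray(n,u,v);return o+w*(z-o[2])/w[2]
def tri(a,b):
    (o,w),(p,q)=ray('side',*a),ray('top',*b)
    s,t=np.linalg.lstsq(np.c_[w,-q],p-o,rcond=None)[0]
    A,B=o+s*w,p+t*q;return (A+B)/2,np.linalg.norm(A-B)
def proj(n,P):
    c=calibration(n);T=c['world_from_camera'];x=T[:3,:3].T@(np.asarray(P)-T[:3,3]);d=x[:2]/x[2]
    d=d*(1+c['k1']*d@d);return np.array([c['fx']*d[0]+c['cx'],c['fy']*d[1]+c['cy']])
def crop(im,u0,v0,w,h,k):
    return cv2.resize(im[v0:v0+h,u0:u0+w,::-1],None,fx=k,fy=k,interpolation=cv2.INTER_CUBIC)
E
python3 - <<'E'
from h import *
s=cv2.imread('pics/side0.png')[...,::-1];t=cv2.imread('pics/top0.png')[...,::-1]
a=crop(s,295,165,95,70,5);b=crop(t,270,220,155,70,5)
# plain side by side stacked
c=np.zeros((700,775,3),np.uint8);c[:350,:475]=a;c[350:]=b
cv2.imwrite('pics/c0.png',cv2.resize(c,None,fx=.857,fy=.857))
# knob masks
for n,im,(u0,v0,w,h) in(('side',s,(298,182,42,45)),('top',t,(270,226,38,40))):
    g=im[v0:v0+h,u0:u0+w].max(2)<60
    k,l,st,ce=cv2.connectedComponentsWithStats(g.astype(np.uint8));i=1+st[1:,4].argmax();print(n,ce[i]+[u0,v0],st[i]+[u0,v0,0,0,0])
E
```

```text
side [317.81081081 199.47490347] [304 188  29  23 518]
top [288.15266106 245.34733894] [274 231  29  30 714]
```

View pics/c0.png

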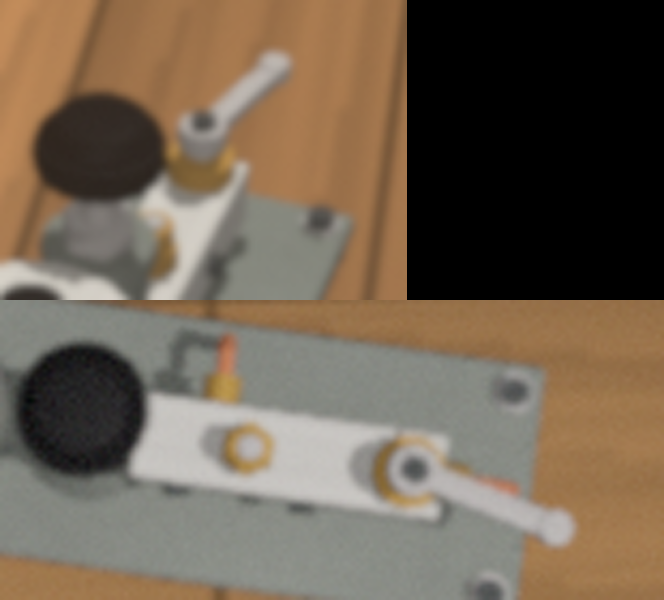

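The crop shows the lever already turned slightly away from the pipe toward the front. In crop pixels (scale 4.285), the top view has the pivot at (415,168) and tip at (556,227) and the pin at (250,147), with the offset removed. The side view has the pivot at (203,120) and tip at (275,62).

```bash
python3 - <<'E'
from h import *
np.set_printoptions(precision=1,suppress=True)
k=4.285
S=lambda x,y:((x+.5)/k-.5+295,(y+.5)/k-.5+165)
T=lambda x,y:((x+.5)/k-.5+270,(y-300+.5)/k-.5+220)
piv=tri(S(203,120),T(415,468));tip=tri(S(275,62),T(556,527));kn=tri((317.8,199.5),(288.15,245.35))
print(piv,tip,kn)
P=plane('top',*T(415,468),99);E=plane('top',*T(556,527),99);K=plane('top',288.15,245.35,190);N=plane('top',*T(250,447),96)
print('top',P,E,K,N,np.linalg.norm(E-P))
print('side',plane('side',*S(203,120),99),plane('side',*S(275,62),99),plane('side',317.8,199.5,190))
for a,b in((K,P),(K,N),(N,P)):
    d=b-a;print(np.hypot(*d[:2]),np.degrees(np.arctan2(d[0],-d[1])))
R=plane('top',246,240,166);d=P-R;print('res',R,np.hypot(*d[:2]),np.degrees(np.arctan2(d[0],-d[1])))
d=E-P;print('lever',np.degrees(np.arctan2(d[0],-d[1])))
# bolts
for xy in((513,391),(489,592)):print(plane('top',*T(*xy),16))
E
```

```text
(array([ 502.9, -101. ,  102.5]), np.float64(0.39684939324623186)) (array([ 474.8, -164.9,   97.9]), np.float64(0.24356354364843114)) (array([527.7,  47.7, 187.4]), np.float64(0.8612795126206878))
top [ 503.2 -101.5   99. ] [ 474.6 -164.7   99. ] [527.1  47.6 190. ] [514.9 -27.4  96. ] 69.33585698496073
side [ 503.3 -106.1   99. ] [ 474.8 -163.2   99. ] [527.6  51.3 190. ]
151.0473775547286 -9.100130989671166
75.99695092348827 -9.227012132153309
75.05080166799375 -8.971650281351039
res [540.3 124.3 166. ] 228.82351972420213 -9.31123349679894
lever -24.36938842006267
[ 542.8 -163.1   16. ]
[ 444.6 -147.1   16. ]
```

```bash
cat >>h.py <<'E'
from scipy.spatial.transform import Rotation as Ro
np.set_printoptions(precision=2,suppress=True)
PIV=np.array([503,-102.]);F=np.array([-.9873,.159]);B=np.array([-.159,-.9873])  # lubricator front, -y
def W(a,b,z):return np.r_[PIV+a*F+b*B,z]
def status(*targets):
    s=read_state();R=Ro.from_euler('xyz',s['tool_rot']);p=s['eef_pos']
    d=p[:2]-PIV;print('t',s['clock'],'pos',p,'lub a,b',d@F,d@B,'F',s['force'],'w',s['width'])
    Rd=Ro.from_matrix(np.c_[np.r_[F,0],[0,0,-1],np.r_[B,0]])
    print('rot units (tool)',np.degrees((R.inv()*Rd).as_rotvec())/8)
    for t in targets:print('to',np.array(t),'units now',R.inv().apply(t-p)/40,'aligned',Rd.inv().apply(t-p)/40)
E
python3 - <<'E'
from h import *
print(plane('side',500,138,0),plane('side',548,165,0),plane('side',560,92,150))
status(W(-28,56,230))
E
```

```text
[ 111.27 -602.89    0.  ] [  -8.13 -482.46    0.  ] [ -33.18 -631.15  150.  ]
t 0.1 pos [ 178.75 -624.36  230.48] lub a,b 237.07687687879806 567.2851725061596 F [-0.96  0.43 -0.13] w 85.43193071859375
rot units (tool) [0.01 3.14 0.  ]
to [ 521.74 -161.74  230.  ] units now [-11.43   0.03  -8.76] aligned [ -6.63   0.01 -12.78]
```

{"fn": "apply_moves", "kwargs": {
  "targets": [
    [0,0,0,0,0.785,0],
    [0,0,0,0,0.785,0],
    [0,0,0,0,0.785,0],
    [0,0,0,0,0.785,0],
    [-0.5,0,-0.9,0,0,0],
    [-0.5,0,-0.9,0,0,0],
    [-0.5,0,-0.9,0,0,0],
    [-0.5,0,-0.9,0,0,0],
    [-0.5,0,-0.9,0,0,0],
    [-0.5,0,-0.9,0,0,0],
    [-0.5,0,-0.9,0,0,0],
    [-0.5,0,-0.9,0,0,0]
  ],
  "jaw": -1
}}

```text
clock: 1.6
eef_pos: [383.2, -364.7, 231.0]
tool_rot: [-1.571, -0.0, 2.982]
force: [0.1, -1.2, -0.4]
width: -0.2
```

```bash
python3 -c "
from h import *
status(W(-28,56,130))"
```

```text
t 1.6 pos [ 383.24 -364.67  231.05] lub a,b 76.47636452394144 278.37214886945435 F [ 0.14 -1.21 -0.42] w -0.15007143898520225
rot units (tool) [0. 0. 0.]
to [ 521.74 -161.74  130.  ] units now [-2.61  2.53 -5.56] aligned [-2.61  2.53 -5.56]
```

{"fn": "apply_moves", "kwargs": {
  "targets": [
    [-0.4,0,-0.8,0,0,0],
    [-0.4,0,-0.8,0,0,0],
    [-0.4,0,-0.8,0,0,0],
    [-0.4,0,-0.8,0,0,0],
    [-0.4,0.2,-0.8,0,0,0],
    [-0.4,0.3,-0.8,0,0,0],
    [-0.2,0.5,-0.75,0,0,0],
    [0,0.8,0,0,0,0],
    [0,0.7,0,0,0,0],
    [0,0,0,0,0,0]
  ]
}}

```text
clock: 2.85
eef_pos: [518.8, -162.7, 129.4]
tool_rot: [-1.571, -0.005, 2.982]
force: [-0.2, 0.1, 0.2]
width: 0.0
```

```bash
python3 - <<'E'
from h import *
status(W(-28,56,78))
a=crop(get_image('side'),295,135,110,85,5);b=crop(get_image('top'),330,225,90,70,5)
c=np.zeros((600,800,3),np.uint8);c[:425,:400]=a[:,:400] if 0 else a[:,150:550];c[:350,400:800]=b[:,:400]
cv2.imwrite('pics/c1.png',c)
E
```

```text
t 2.85 pos [ 518.8  -162.75  129.39] lub a,b -25.260963335062872 57.46129573122089 F [-0.2   0.1   0.21] w 0.04120317979373755
rot units (tool) [0.   0.   0.04]
to [ 521.74 -161.74   78.  ] units now [-0.08  1.28 -0.04] aligned [-0.07  1.28 -0.04]
```

View pics/c1.png

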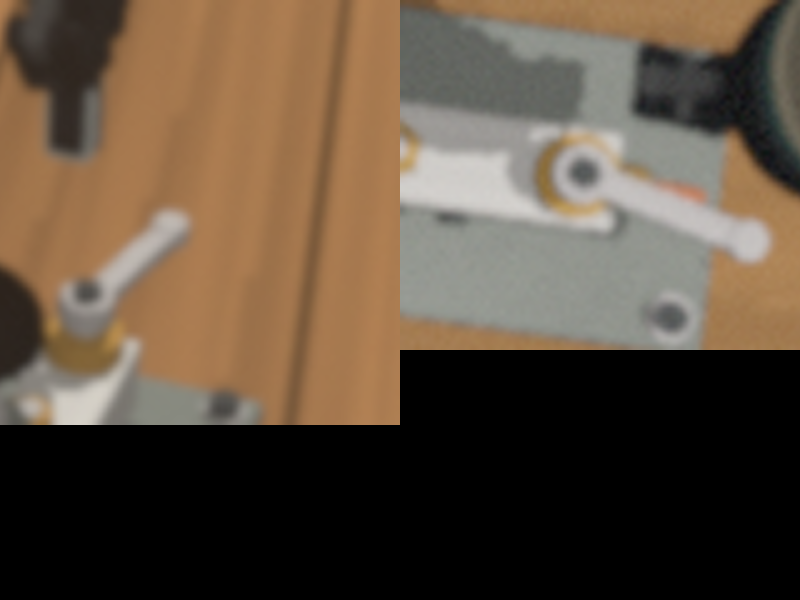

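The picture shows the shut fingertip in the side crop at (75,155), behind the lever on its +x side and clear of it. Now I'll lower it and start pushing.

{"fn": "apply_moves", "kwargs": {
  "targets": [
    [0,0.5,0,0,0,0],
    [0,0.5,0,0,0,0],
    [0,0.28,0,0,0,0],
    [0.25,0,0,0,0,0],
    [0.25,0,-0.03,0,0,0],
    [0.15,0,0,0,0,0],
    [0.15,0,0,0,0,0],
    [0.17,0,-0.02,0,0,0],
    [0.18,0,-0.03,0,0,0],
    [0.16,0,-0.08,0,0,0],
    [0.16,0,-0.1,0,0,0]
  ]
}}

```text
clock: 4.32
eef_pos: [463.9, -143.7, 80.1]
tool_rot: [-1.571, 0.0, 2.982]
force: [2.1, -0.5, 0.1]
width: -0.2
```

{"fn": "apply_moves", "kwargs": {
  "targets": [
    [0.14,0,-0.13,0,0,0],
    [0.14,0,-0.14,0,0,0],
    [0.1,0,-0.15,0,0,0],
    [0.1,0,-0.15,0,0,0],
    [0,0,0,0,0,0]
  ]
}}

```text
clock: 4.95
eef_pos: [447.9, -117.1, 80.0]
tool_rot: [-1.571, -0.002, 2.983]
force: [0.4, -1.0, 0.3]
width: 0.0
```

```bash
python3 - <<'E'
from h import *
status(W(52,20.5,78))
a=crop(get_image('side'),300,135,110,85,5);b=crop(get_image('top'),330,225,90,80,5)
c=np.zeros((600,800,3),np.uint8);c[:425,:400]=a[:,0:400];c[:400,400:800]=b[:,:400]
cv2.imwrite('pics/c2.png',c)
E
```

```text
t 4.95 pos [ 447.94 -117.15   79.99] lub a,b 51.951467017102324 23.70862162835692 F [ 0.44 -1.01  0.33] w 0.03437177795004092
rot units (tool) [0.   0.01 0.01]
to [ 448.4  -113.97   78.  ] units now [ 0.    0.05 -0.08] aligned [ 0.    0.05 -0.08]
```

View pics/c2.png

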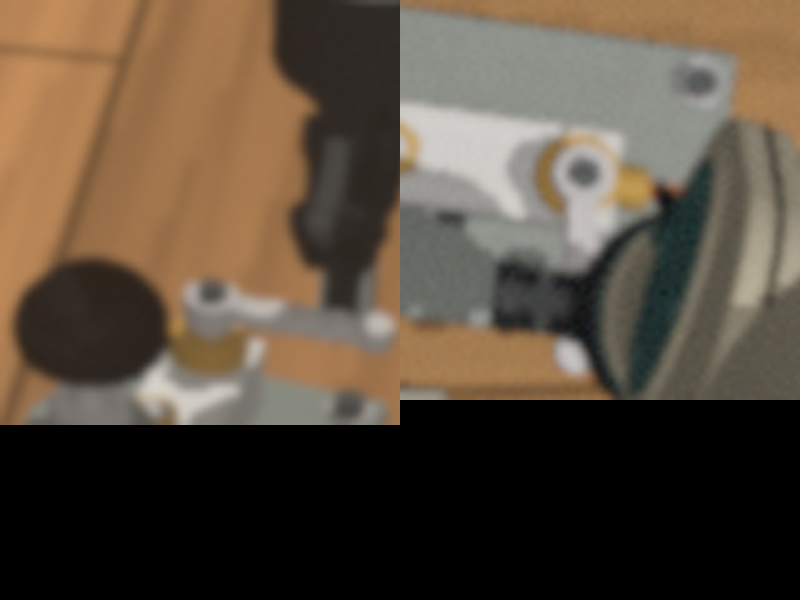

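The lever has followed: its tip is at (375,330) in the side crop and (572,355) in the top crop, almost crosswise. I'll creep on until the stop shows in the force reading.

{"fn": "apply_moves", "kwargs": {
  "targets": [
    [0,0,-0.05,0,0,0],
    [0,0,-0.05,0,0,0],
    [0,0,0,0,0,0]
  ]
}}

```text
clock: 5.42
eef_pos: [449.2, -114.2, 80.0]
tool_rot: [-1.571, -0.001, 2.982]
force: [-0.6, -0.1, 0.6]
width: -0.2
```

{"fn": "apply_moves", "kwargs": {
  "targets": [
    [0,0,-0.04,0,0,0],
    [0,0,0,0,0,0]
  ]
}}

```text
clock: 5.68
eef_pos: [449.7, -112.5, 80.1]
tool_rot: [-1.571, -0.0, 2.982]
force: [0.3, -0.9, 0.2]
width: -0.3
```

{"fn": "apply_moves", "kwargs": {
  "targets": [
    [0,0,-0.04,0,0,0],
    [0,0,0,0,0,0]
  ]
}}

```text
clock: 5.92
eef_pos: [449.8, -111.5, 80.1]
tool_rot: [-1.57, -0.0, 2.981]
force: [-1.7, -2.7, 0.3]
width: -0.6
```

{"fn": "apply_moves", "kwargs": {
  "targets": [
    [0,0,-0.05,0,0,0],
    [0,0,0,0,0,0]
  ]
}}

```text
clock: 6.18
eef_pos: [449.8, -111.3, 80.1]
tool_rot: [-1.568, 0.0, 2.98]
force: [-3.3, -8.0, -0.8]
width: -0.1
```

{"fn": "apply_moves", "kwargs": {
  "targets": [
    [0,0,-0.05,0,0,0],
    [0,0,0,0,0,0]
  ]
}}

```text
clock: 6.42
eef_pos: [449.9, -111.2, 80.2]
tool_rot: [-1.566, 0.0, 2.978]
force: [-2.9, -12.9, -1.2]
width: 0.1
```

The TCP has stopped moving and the force has risen to 13 N, so the lever is on its stop. Now I'll back off, rise, and look.

{"fn": "apply_moves", "kwargs": {
  "targets": [
    [0,0,0.3,0,0,0],
    [0,0,0.4,0,0,0],
    [0,-1,0,0,0,0],
    [0,-1,0,0,0,0],
    [0,-1,0,0,0,0],
    [0,-1,0,0,0,0],
    [0,0,0,0,0,0]
  ]
}}

```text
clock: 7.3
eef_pos: [448.4, -135.5, 243.0]
tool_rot: [-1.571, 0.007, 2.982]
force: [0.2, -0.5, -0.9]
width: -0.0
```

```bash
python3 - <<'E'
from h import *
status(np.array([527.4,47.7,235]),W(0,-150,235))
a=crop(get_image('side'),300,135,110,85,5);b=crop(get_image('top'),330,225,90,80,5)
c=np.zeros((425,800,3),np.uint8);c[:425,:400]=a[:,0:400];c[:400,400:800]=b[:,:400]
cv2.imwrite('pics/c3.png',c)
E
```

```text
t 7.3 pos [ 448.41 -135.55  242.98] lub a,b 48.56144926464107 41.801701429113876 F [ 0.16 -0.52 -0.92] w -0.04291214534310221
rot units (tool) [ 0.    0.   -0.05]
to [527.4  47.7 235. ] units now [-1.22  0.21 -4.84] aligned [-1.22  0.2  -4.84]
to [526.85  46.09 235.  ] units now [-1.21  0.21 -4.79] aligned [-1.21  0.2  -4.8 ]
```

View pics/c3.png

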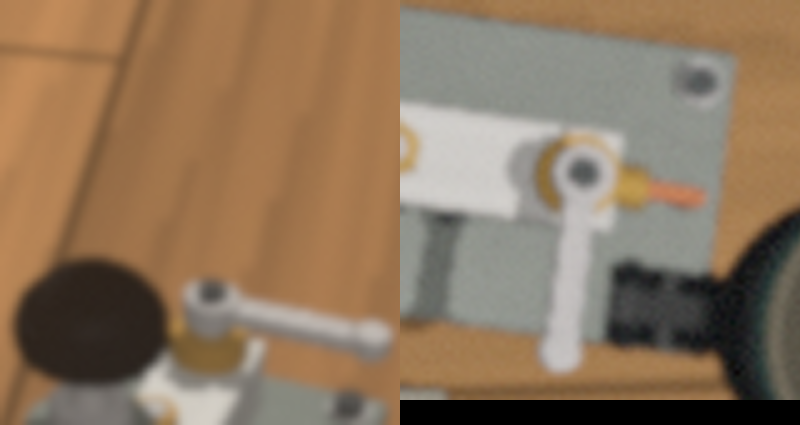

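The lever now lies crosswise, from pivot (583,172) to tip (562,355) in the top crop. I'll check its angle numerically while moving to the knob.

{"fn": "apply_moves", "kwargs": {
  "targets": [
    [-0.2,0,-0.8,0,0,0],
    [-0.2,0,-0.8,0,0,0],
    [-0.2,0,-0.8,0,0,0],
    [-0.2,0,-0.8,0,0,0],
    [-0.2,0.1,-0.8,0,0,0],
    [-0.2,0.1,-0.8,0,0,0],
    [0,0,0,0,0,0],
    [0,0,0,0,0,0]
  ]
}}

```text
clock: 8.4
eef_pos: [523.2, 46.3, 230.9]
tool_rot: [-1.569, -0.003, 2.982]
force: [-0.5, -0.6, -0.7]
width: 0.1
```

```bash
python3 - <<'E'
from h import *
T=lambda x,y:((x-400+.5)/5-.5+330,(y+.5)/5-.5+225)
P=plane('top',*T(583,172),99);E=plane('top',*T(562,355),99);d=(E-P)[:2];print(d,np.degrees(np.arctan2(d@F,d@B)))
status(np.array([527.2,47.2,206]))
cv2.imwrite('pics/c4.png',crop(get_image('side'),280,140,110,90,6))
print(proj('side',read_state()['eef_pos'])) 
E
```

```text
[-70.13  10.67] 89.50324713968313
t 8.4 pos [523.18  46.27 230.9 ] lub a,b 3.6468006123707806 -149.59634176927227 F [-0.47 -0.59 -0.73] w 0.08407977665588133
rot units (tool) [-0.01 -0.    0.02]
to [527.2  47.2 206. ] units now [-0.1   0.62 -0.04] aligned [-0.1   0.62 -0.04]
[321.09 178.54]
```

View pics/c4.png

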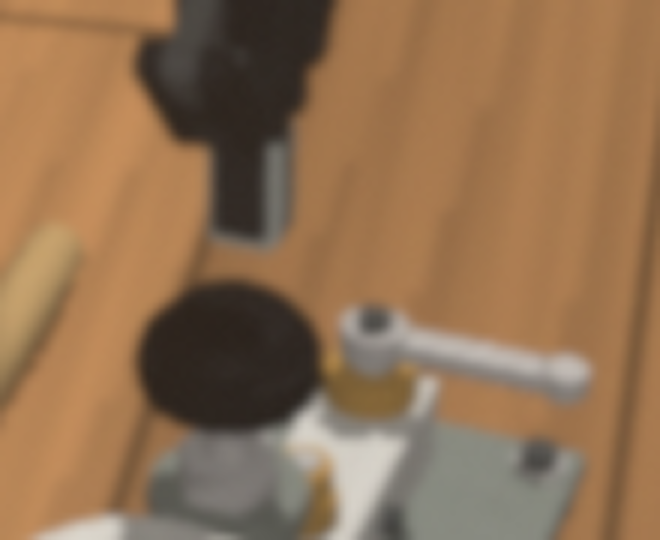

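The lever angle reads 89.5°. In the side crop the fingertip is at (246,238), above the knob at (230,350), and it matches its projection. Now the first press, step by step.

{"fn": "apply_moves", "kwargs": {
  "targets": [
    [-0.1,0.3,0,0,0,0],
    [0,0.3,0,0,0,0],
    [0,0.15,0,0,0,0],
    [0,0,0,0,0,0]
  ]
}}

```text
clock: 8.95
eef_pos: [527.4, 45.8, 201.8]
tool_rot: [-1.57, -0.002, 2.981]
force: [-1.3, -0.6, 5.2]
width: -0.1
```

{"fn": "apply_moves", "kwargs": {
  "targets": [
    [0,0.2,0,0,0,0],
    [0,0.2,0,0,0,0],
    [0,0,0,0,0,0]
  ]
}}

```text
clock: 9.32
eef_pos: [527.5, 45.9, 186.6]
tool_rot: [-1.57, -0.001, 2.981]
force: [-3.0, -0.8, 7.3]
width: -0.1
```

{"fn": "apply_moves", "kwargs": {
  "targets": [
    [0,0.1,0,0,0,0],
    [0,0.05,0,0,0,0],
    [0,0,0,0,0,0]
  ]
}}

```text
clock: 9.7
eef_pos: [527.6, 45.9, 182.0]
tool_rot: [-1.571, -0.0, 2.981]
force: [-5.9, -1.7, 18.7]
width: 0.0
```

{"fn": "apply_moves", "kwargs": {
  "targets": [
    [0,0.06,0,0,0,0],
    [0,0,0,0,0,0]
  ]
}}

```text
clock: 9.95
eef_pos: [527.7, 45.9, 181.8]
tool_rot: [-1.571, 0.001, 2.981]
force: [-11.7, -2.3, 38.0]
width: -0.1
```

{"fn": "apply_moves", "kwargs": {
  "targets": [
    [0,-0.4,0,0,0,0],
    [0,-0.35,0,0,0,0],
    [0,0,0,0,0,0],
    [0,0,0,0,0,0]
  ]
}}

```text
clock: 10.45
eef_pos: [527.8, 46.7, 207.1]
tool_rot: [-1.571, -0.001, 2.982]
force: [0.1, 0.5, 0.1]
width: -0.4
```

{"fn": "apply_moves", "kwargs": {
  "targets": [
    [0,0.25,0,0,0,0],
    [0,0.25,0,0,0,0],
    [0,0.22,0,0,0,0],
    [0,0,0,0,0,0],
    [0,0,0,0,0,0]
  ]
}}

```text
clock: 11.08
eef_pos: [528.6, 46.7, 181.9]
tool_rot: [-1.572, 0.002, 2.982]
force: [-8.2, -1.0, 32.7]
width: 0.3
```

{"fn": "apply_moves", "kwargs": {
  "targets": [
    [0,-0.4,0,0,0,0],
    [0,-0.32,0,0,0,0],
    [0,0,0,0,0,0],
    [0,0,0,0,0,0]
  ]
}}

```text
clock: 11.58
eef_pos: [527.4, 46.5, 206.6]
tool_rot: [-1.57, -0.002, 2.982]
force: [1.4, -0.0, -0.4]
width: -0.2
```

{"fn": "apply_moves", "kwargs": {
  "targets": [
    [0,0.25,0,0,0,0],
    [0,0.25,0,0,0,0],
    [0,0.22,0,0,0,0],
    [0,0,0,0,0,0],
    [0,0,0,0,0,0]
  ]
}}

```text
clock: 12.2
eef_pos: [528.2, 46.6, 181.9]
tool_rot: [-1.572, 0.001, 2.982]
force: [-8.5, -0.7, 33.5]
width: 0.2
```

{"fn": "apply_moves", "kwargs": {
  "targets": [
    [0,-0.4,0,0,0,0],
    [0,-0.32,0,0,0,0],
    [0,0,0,0,0,0],
    [0,0,0,0,0,0]
  ]
}}

```text
clock: 12.7
eef_pos: [527.4, 46.5, 206.6]
tool_rot: [-1.57, -0.002, 2.982]
force: [-0.4, -0.7, -1.0]
width: 0.2
```

{"fn": "apply_moves", "kwargs": {
  "targets": [
    [0,0.25,0,0,0,0],
    [0,0.25,0,0,0,0],
    [0,0.22,0,0,0,0],
    [0,0,0,0,0,0],
    [0,0,0,0,0,0]
  ]
}}

```text
clock: 13.32
eef_pos: [528.3, 46.5, 181.9]
tool_rot: [-1.572, 0.001, 2.982]
force: [-9.0, -1.0, 34.7]
width: 0.1
```

{"fn": "apply_moves", "kwargs": {
  "targets": [
    [0,-0.4,0,0,0,0],
    [0,-0.32,0,0,0,0],
    [0,0,0,0,0,0],
    [0,0,0,0,0,0]
  ]
}}

```text
clock: 13.82
eef_pos: [527.4, 46.5, 206.6]
tool_rot: [-1.57, -0.002, 2.982]
force: [-0.5, 0.5, 0.4]
width: -0.1
```

{"fn": "apply_moves", "kwargs": {
  "targets": [
    [0,0.25,0,0,0,0],
    [0,0.25,0,0,0,0],
    [0,0.22,0,0,0,0],
    [0,0,0,0,0,0],
    [0,0,0,0,0,0]
  ]
}}

```text
clock: 14.45
eef_pos: [528.3, 46.5, 181.9]
tool_rot: [-1.572, 0.001, 2.982]
force: [-8.3, 0.3, 33.2]
width: 0.3
```

{"fn": "apply_moves", "kwargs": {
  "targets": [
    [0,-0.4,0,0,0,0],
    [0,-0.32,0,0,0,0],
    [0,0,0,0,0,0],
    [0,0,0,0,0,0]
  ]
}}

```text
clock: 14.95
eef_pos: [527.4, 46.5, 206.6]
tool_rot: [-1.57, -0.002, 2.982]
force: [0.1, 0.3, 0.2]
width: -0.2
```

That's five full strokes, each reaching the stop at 181.9 with the knob springing back. Now I'll move clear and look at the pin.

{"fn": "apply_moves", "kwargs": {
  "targets": [
    [0,-1,0,0,0,0],
    [0,-1,0,0,0,0],
    [0.9,0,0.9,0,0,0],
    [0.9,0,0.9,0,0,0],
    [0.9,0,0.9,0,0,0],
    [0,0,0.9,0,0,0],
    [0,0,0.9,0,0,0],
    [0,0,0.9,0,0,0],
    [0,0,0.9,0,0,0],
    [0,0,0,0,0,0],
    [0,0,0,0,0,0]
  ]
}}

```text
clock: 16.32
eef_pos: [381.2, -184.3, 287.0]
tool_rot: [-1.572, -0.002, 2.982]
force: [-0.5, -0.1, -0.1]
width: -0.4
```

```bash
python3 - <<'E'
from h import *
status()
a=get_image('side');b=get_image('top');cv2.imwrite('pics/s5.png',a[...,::-1]);cv2.imwrite('pics/t5.png',b[...,::-1])
c=np.zeros((600,800,3),np.uint8)
c[:350,:400]=crop(a,290,170,80,70,5);c[:350,400:]=crop(b,320,230,80,70,5)
c[350:,:333]=cv2.resize(a[...,::-1],(333,250));c[350:,400:733]=cv2.resize(b[...,::-1],(333,250))
cv2.imwrite('pics/c5.png',c)
N=W(0,-75,0)
for z in(96,116):print(proj('side',N+[0,0,z]),proj('top',N+[0,0,z]))
# changes of loose things in top picture
t0=cv2.imread('pics/top0.png').astype(int);d=np.abs(t0-b[...,::-1]).max(2)
for n,(u,v,w,h) in dict(mug=(180,280,65,50),oiler=(235,155,55,50),hammer=(293,150,145,52),stone=(260,292,85,42)).items():print(n,(d[v:v+h,u:u+w]>40).mean())
E
```

```text
t 16.325 pos [ 381.15 -184.33  287.03] lub a,b 107.20835823631919 100.66073040972567 F [-0.49 -0.08 -0.13] w -0.3937699799228819
rot units (tool) [0.01 0.   0.01]
[330.54 215.63] [328.25 253.93]
[330.81 207.52] [328.88 253.39]
mug 0.2833846153846154
oiler 0.0
hammer 0.0
stone 0.15378151260504203
```

View pics/c5.png

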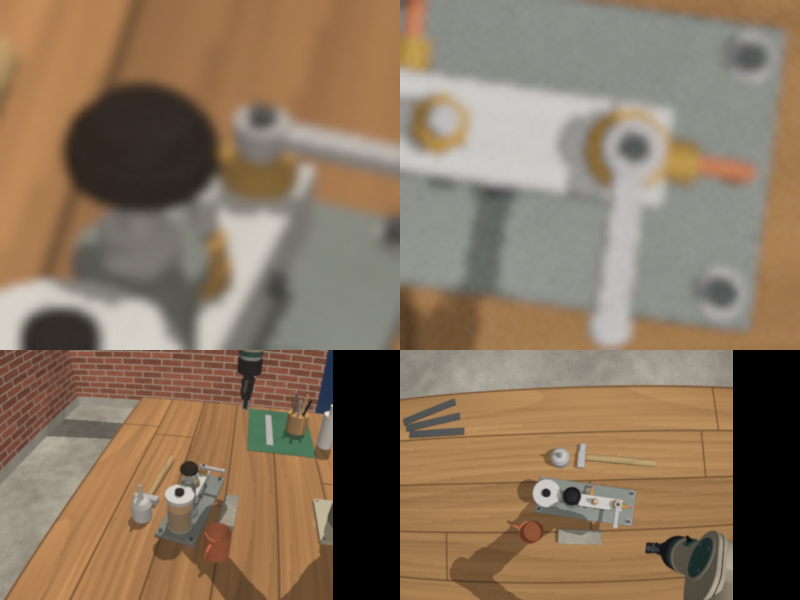

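The loose objects look in place; the mug and stone differences are the arm's shadow. In the side crop a grey pin stands at about (205,185–230) above its brass housing at (215,260). I'll check how far out it is more closely.

```bash
python3 - <<'E'
from h import *
a0=cv2.imread('pics/side0.png');a=cv2.imread('pics/s5.png')
c=np.zeros((480,800,3),np.uint8)
c[:,:400]=crop(a0[...,::-1],317,195,25,30,16);c[:,400:]=crop(a[...,::-1],317,195,25,30,16)
cv2.imwrite('pics/c6.png',c)
for z in(94,96,112,116):print(z,(proj('side',W(0,-75,z))-[317,195])*16)
E
```

```text
94 [216.15 342.86]
96 [216.59 330.04]
112 [220.14 226.44]
116 [221.03 200.24]
```

View pics/c6.png

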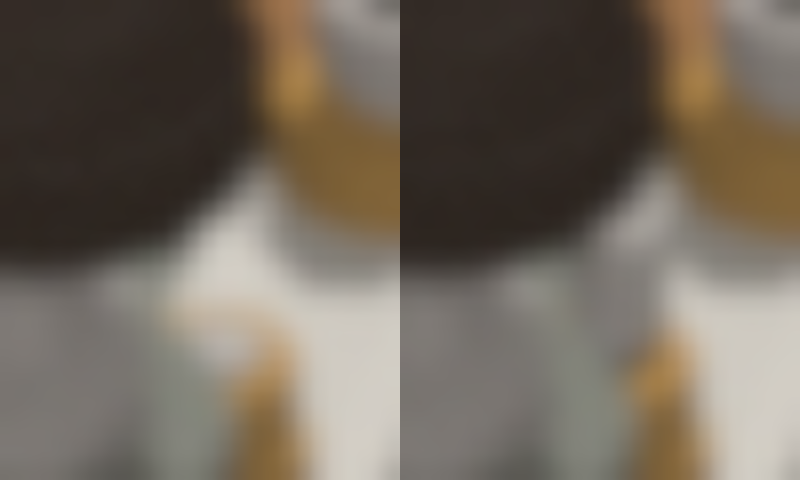

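The right half (now) shows the pin's bright top at about (640,210). In the left half (before) it was at (228,345). That is about 135 px, or about 20 mm of rise, so the pin is fully out. The knob outline is the same in both, so the plunger is up. Handing in.

```bash
python3 -c "
from cell import *
print(finish_job())"
```

```text
the job is handed in; nothing more can be done
None
```

The lubricator is up to pressure, and I handed the job in at about 16 s of the 64 s allowed.

- **Vent lever:** I pushed it round with shut fingertips until it stopped moving and the force rose to 13 N. It then measured 89.5° in the top picture. It had started already about 15° off the pipe direction.
- **Plunger:** I gave it five full strokes from on top of the knob, each about 22 mm down to the stop at 182 mm. The fingertips pressed with up to 38 N at the stop. After the last stroke the knob's outline matched its rest position.
- **Indicator pin:** its top rose about 20 mm between the first and last side pictures, and its position fits a fully-out pin in both views. The knob partly hides it in the side view, and the dark neck showed only faintly.
- **Loose objects:** the oiler and hammer areas of the top picture are unchanged. The mug and stone areas differ by pixels because the arm's shadow falls on them; by eye both stand where they were.

The robot was clear of everything when I handed in.

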